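Reset the tripped breaker under the push-latch cover of a lab bench outlet unit

TASK

One breaker of the bench outlet unit has tripped. Press the front of the smoked cover to pop it open, push the tripped toggle over to on like its neighbours, then push the cover down and press its front again until it latches shut. Just push with the fingertips, keep the other breakers on, and leave the apparatus standing around the unit where it is.

Things in the scene. Friction and masses are not known exactly. Their poses are not given: they have to be found in the camera images.
- unit: Light grey bench outlet unit, fixed, 185 x 176 mm. Origin on the table; +x to the cover's hinge (away from the robot, yaw within 0.35 rad), +y left. Side and rear walls 85 mm high round a well: x -55 to 61 mm, y +-67 mm. Well floor 49 mm above the table, breaker faces 50, row centred at x = 8. Latch housing in the well: x -55 to -38, y -14 to 20, top 73.5 mm. In front (x < -55) a step 60 mm high, sockets to 64.
- cover (a joint): Angle of the smoked clear cover with dark rim (rad): 0 latched, level, flush with the walls; 1.85 fully open, past upright. Push-push latch: press the front down to its hard stop, 5 mm below flush (-0.056 rad; 3 to 6 N), and let go, and a spring swings it open in about 2 s. The spring (about 1 N at the front edge) always pushes open: to relatch, push it shut to the same depth and let go.
- cover_press (a point): Centre of the ribbed dark press pad (22 x 44 mm) on the cover's outer face, at the front edge's middle, 92 mm from the hinge axis. Moves with the cover; z axis = outward normal. Latched: x = -37, y = 0 mm of the unit, 85 mm above the table. Open, the outer face looks away from the robot.
- cover_hinge (a point): Middle of the cover's hinge axis, fixed: x = 55, y = 0, z = 82 mm of the unit; the axis runs along the unit's y. The pane is 3 mm thick, 131 mm wide and reaches 111 mm from the axis (open, its top edge is 189 mm above the table); its outer face lies 3 mm off the axis.
- toggle_a (a joint): Toggle of the tripped breaker (rad): 0 = tripped, leaning 0.5 rad to the front of the unit (towards the robot); 1.0 = on, leaning 0.5 rad to the hinge. Snaps over centre at 0.5; takes about 3 N at the tip. It may be at any of the three places in the row: y = -36, 0 or 36 mm of the unit.
- toggle_a_tip (a point): Tip of the tripped breaker's blue toggle: a paddle 27 mm wide (along the unit's y), 6 mm thick. The tip is 25 mm from the pivot, which is 46 mm above the table at x = 8 of the unit. Tripped: tip at x = -4 mm; on: +20 mm; both 68 mm above the table, 18 mm above the breaker's face. Breakers are 35 mm wide, white, side by side.
- toggle_b (a joint): Toggle of another breaker, same values; starts on (1.0) and must stay on.
- toggle_b_tip (a point): Tip of that breaker's toggle, same shape as toggle_a.
- toggle_c (a joint): Toggle of the third breaker, same values; starts on (1.0) and must stay on.
- toggle_c_tip (a point): Tip of that breaker's toggle, same shape as toggle_a.
- meter: Loose black wedge-shaped pointer meter, 95 x 84 mm, 88 mm high, about 0.45 kg; origin at the centre of its underside. Stands beside the unit; leave it alone.
- coil: Loose coil module: black base 90 x 42 mm with a copper spool and two terminals, 44 mm high; origin at the centre of its underside. Stands beside the unit; leave it alone.
- switch_block: Loose yellow knife-switch block 80 x 46 mm with a red and a blue terminal and a black knob, 44 mm high; origin at the centre of its underside. Stands beside the unit; leave it alone.

How it is judged:
On the way, in this order (a step that is already met when the one before it is completed fails the run):
1. the cover has been pressed and stands popped open (value of joint cover above 1.4 rad), for 0.2 s.
2. the tripped breaker's toggle is on, with the cover still open (value of joint toggle_a above 0.85 rad and value of joint cover above 0.8 rad), for 0.2 s.
At the end, for the whole second after the job is handed in: The cover is latched shut (within 0.02 rad of level, by itself), all three toggles are on (above 0.85 of their 1.0 rad travel), and the meter, the coil and the switch block are within 20 mm of where they stood (value of joint cover between -0.02 and 0.02 rad and value of joint each of toggle_a, toggle_b, toggle_c above 0.85 rad and distance of each of meter, coil, switch_block from where it was at the start of the episode below 0.02 m); the robot touches nothing.
It fails at once if a breaker that was on is switched off (value of joint any of toggle_b, toggle_c below 0.5 rad).
It fails at once if the meter, coil or switch block is pushed, picked up or knocked over (moved 20 mm) (distance of any of meter, coil, switch_block from where it was at the start of the episode above 0.02 m).
It also fails if it takes over 54 s, if anything falls off the work surface, if the arm or the gripper's body presses on something with over 40 N, if the wrist force passes 120 N, or if a joint passes its speed limit or range.

ROBOT

A 7-joint arm with a two-finger parallel gripper is mounted at the origin on the work surface. World frame = base frame: x ahead of the robot, y to its left, z up, the work surface at z = 0. Lengths are in m, angles in rad, forces in N, time in s.
With the tool pointing down it reaches from about 0.4 to 0.85 m from the base axis. Payload 10.4 kg.
Tool frame: the origin (TCP) lies between the finger pads; the fingertips stand r.nose_length ahead of it and the grasp point (between the pads) lies 6 mm ahead of it (r.nose_length is the distance from the TCP to the fingertips, in m); z points along the fingers, x is the direction in which the jaws open and shut, and the axes are right-handed (so a half turn about z gives the same grasp; the last joint's range is limited). The gripper opens to 87 mm and grips with 3 to 60 N. Pads are 19 mm wide; open, the fingers measure 117 mm over their backs; the gripper's body (75 mm by 190 mm) begins 51 mm behind the grasp point.
Start: joints at [1.122, 0.332, -0.065, 1.46, 0.022, 1.35, -0.088], TCP at [0.258, -0.569, 0.248] pointing down, gripper open.
Joint ranges: [-2.6, 2.6], [-0.5, 2.12], [-1.47, 1.34], [0.16, 2.42], [-1.27, 4.41], [0.06, 2.06], [-2.6, 2.6]. Speed limits (rad/s): [2.22, 2.22, 2.79, 2.79, 3.14, 3.14, 3.14].

INTERFACE

Orientations are given as a unit quaternion [x, y, z, w].
In Python, from bench import r gives the robot as it stands. The module is installed in compiled form; this text tells all that it offers.
- The arm moves only by the shell command python3 -m creep 'ROWS' [OPENING] [FORCE]. ROWS is JSON, a list of rows, each an object of numbers: "x", "y", "z": the shift along the world's x, y, z in m; "spin": the turn about the world's z in degrees. In form: [{"x": .., "y": .., "z": .., "spin": ..}, ...]. A call has 1 to 12 rows; each row is the pose to reach, as a shift and turn from the pose commanded when the call began; what a row does not reach only later rows make up. A row lasts 1/8 s, in which the tool goes at most 62.5 mm and 10.7 degrees, less where a joint would pass 70% of its speed; a pose out of reach is approached as far as the arm can. A call with a gripper value outside its range is refused whole. OPENING is the finger opening in m, from 0 to 0.087, set as the call begins (- or left out, the last holds). The fingers move at their own pace and stop on an object; FORCE is the grip in N (left out, the last holds). Time passes only in rows, so rows that repeat a pose let the fingers close. It gives the time, the measured TCP pose, the force and the opening at its end, in the units of the state.
- r.read_state(): the state, without advancing time (a new reading comes with each control period).
- r.camera(name): name is "scene" or "top" or "wrist"; returns a dict with "pixels" (384x512x3 uint8, blue, green, red), "z_map" (384x512 float32, m along the optical axis (not along the pixel's ray), 0 where there is no reading), "K" (3x3 intrinsics, pixels), "R" (3x3) and "t" (3): a world point X has camera coordinates R X + t. Camera axes: x right, y down, z forward; pixel columns grow to the right and rows downward; lengths in m; the calibration is good to about 2 mm. A picture is of the moment at which its call begins.
- r.close_job(): hands the job in, once; it reports no verdict.
The state is a dict: "time": time; "joint_positions": joint angles; "joint_vel": joint speeds; "joint_torque": joint torques, N m; "ee_pos": TCP position; "eef_rot": TCP orientation; "ft_force": force on the tool from outside, world axes, zero at the start; "torque": the same for the moment, N m; "width": finger opening in m.
Only numpy, scipy, OpenCV 4.12 (cv2) and the standard library are available. Lean on these libraries where they do the work, as an engineer would, in place of code of your own. Each camera call takes 0.05 s, during which the arm holds its last target. There are 200 camera calls.

## Working session

There is one attempt and no reset: what is moved stays moved. The work goes in short steps, Python scripts to look and compute and a shell command to move; the robot and the scene stay as the last step left them, time stands still between calls to the robot, and variables do not carry over. Pictures are saved under pics/ and viewed, about 8 in all and at most 12, crops included, and the job is handed in when it is done.

```bash
mkdir -p pics
cat > h.py <<'E'
from bench import r
import numpy as np, cv2
def snap(name,fn):
    c=r.camera(name); cv2.imwrite(f'pics/{fn}.png',c['pixels']); np.savez(f'pics/{fn}.npz',**c); return c
def w(c,u,v,k=1):
    z=c['z_map'][v-k:v+k+1,u-k:u+k+1]; z=np.median(z[z>0])
    return c['R'].T@(np.linalg.inv(c['K'])@[u*z,v*z,z]-c['t'])
E
python3 - <<'E'
from h import *
a=snap('top','top1');b=snap('scene','scene1')
cv2.imwrite('pics/both.png',cv2.resize(np.vstack([a['pixels'],b['pixels']]),(450,600)) if 0 else np.hstack([a['pixels'][:, :],b['pixels']])[:, :])
s=r.read_state();print(s['ee_pos'],s['eef_rot'],s['width'],r.nose_length,s['time'])
E
```

```text
[ 0.25803442 -0.56891002  0.2468205 ] [ 8.40557319e-01 -5.41722248e-01 -5.41426870e-04 -3.26055451e-04] 0.08718244134072321 0.025 0.1
```

View pics/top1.png

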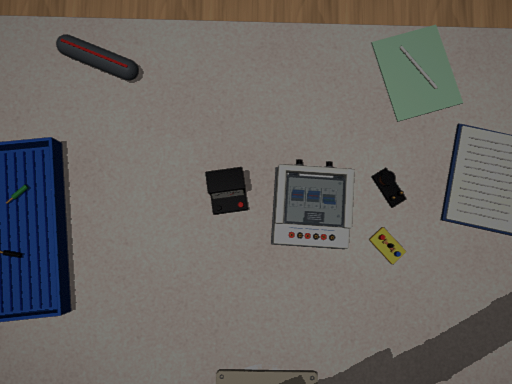

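View pics/scene1.png

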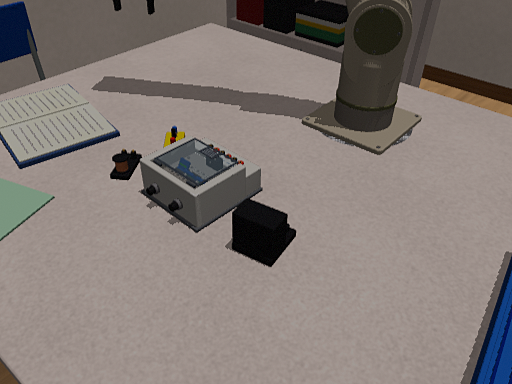

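Run:
```python
from h import *
c=dict(np.load('pics/top1.npz'))
cv2.imwrite('pics/crop1.png',cv2.resize(c['pixels'][150:260,200:410],None,fx=3.8,fy=3.8,interpolation=cv2.INTER_CUBIC))
# points at wall-top height: fit rectangle
z=c['z_map'];v,u=np.mgrid[0:384,0:512]
P=np.stack([u*z,v*z,z],-1)@np.linalg.inv(c['K']).T-c['t'];P=P@c['R']
m=(z>0)&(u>260)&(u<362)&(v>150)&(v<255)
for lo,hi in((.05,.12),(.078,.095)):
    q=P[m&(P[...,2]>lo)&(P[...,2]<hi)]
    print(len(q),cv2.minAreaRect((q[:,:2]*1000).astype(np.float32)))
```

```text
6018 ((495.496826171875, -98.54254913330078), (170.54122924804688, 191.01890563964844), 87.2481918334961)
4280 ((511.0486145019531, -99.29257202148438), (170.53977966308594, 132.5447998046875), 87.29549407958984)
```

View pics/crop1.png

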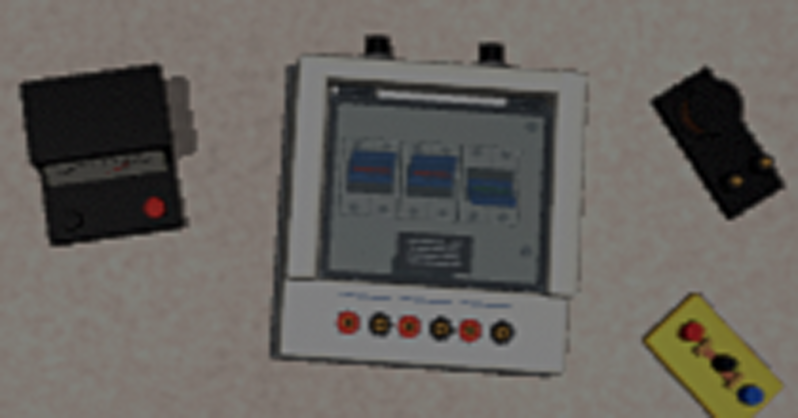

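Run:
```python
from h import *
c=dict(np.load('pics/top1.npz'))
def ray(u,v,h):
    u=200+(u+.5)/3.8-.5;v=150+(v+.5)/3.8-.5
    d=c['R'].T@np.linalg.inv(c['K'])@[u,v,1];o=-c['R'].T@c['t'];return o+d*(h-o[2])/d[2]
for n,u,v,h in[('pad',434,252,.085),('wallRL',302,58,.085),('wallRR',588,74,.085),('wallFL',290,277,.085),('wallFR',576,296,.085),('stepL',275,356,.06),('stepR',562,374,.06),('tipA',491,199,.068),('tipB',433,158,.068),('tipC',372,153,.068)]:
    print(n,ray(u,v,h).round(4))
```

```text
pad [ 0.465  -0.0967  0.085 ]
wallRL [ 0.577  -0.0189  0.085 ]
wallRR [ 0.571  -0.1867  0.085 ]
wallFL [ 0.4491 -0.0136  0.085 ]
wallFR [ 0.4412 -0.1789  0.085 ]
stepL [ 0.4036 -0.0068  0.06  ]
stepR [ 0.3961 -0.1759  0.06  ]
tipA [ 0.4979 -0.1326  0.068 ]
tipB [ 0.5216 -0.0982  0.068 ]
tipC [ 0.5238 -0.0621  0.068 ]
```

```bash
python3 -m creep '[{"x":0.02,"y":0.04,"z":0,"spin":-3},{"x":0.04,"y":0.09,"z":0,"spin":-6},{"x":0.06,"y":0.14,"z":0,"spin":-9},{"x":0.08,"y":0.19,"z":0,"spin":-12},{"x":0.10,"y":0.24,"z":0,"spin":-15},{"x":0.12,"y":0.29,"z":0,"spin":-18},{"x":0.14,"y":0.34,"z":0,"spin":-21},{"x":0.16,"y":0.38,"z":0,"spin":-24},{"x":0.18,"y":0.42,"z":-0.02,"spin":-27},{"x":0.20,"y":0.46,"z":-0.05,"spin":-27},{"x":0.207,"y":0.472,"z":-0.08,"spin":-27},{"x":0.207,"y":0.472,"z":-0.08,"spin":-27}]' 0 20
python3 - <<'E'
from h import *
c=snap('wrist','w1'); s=r.read_state();print(s['ee_pos'],s['eef_rot'],s['ft_force'],s['width'])
E
```

```text
time: 1.6
ee_pos: [0.464, -0.096, 0.1657]
eef_rot: [-0.692, 0.722, 0.002, -0.001]
ft_force: [-0.7, -0.1, 1.3]
width: 0.0005
[ 0.46455573 -0.09726958  0.1672541 ] [-6.91086744e-01  7.22771102e-01  8.59242650e-04 -5.54961658e-04] [-1.05024822  0.2993947  -0.32404076] 0.0005390471633442099
```

View pics/w1.png

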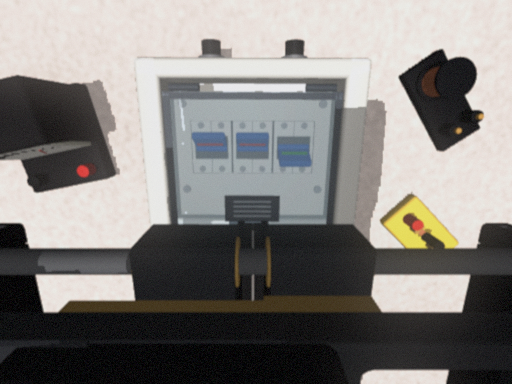

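The wrist picture shows the fingers (col ~253) in line with the pad (centre ~252,208), and the walls square to the image. The tripped toggle is the right one (~293,155). Next I press the pad.

```bash
python3 - <<'E'
from h import *
c=dict(np.load('pics/w1.npz'))
for u,v in((252,199),(252,207),(252,216),(228,207),(278,207),(145,70),(362,70),(293,160),(250,143),(210,143)):print(u,v,w(c,u,v).round(4))
E
python3 -m creep '[{"z":-0.03},{"z":-0.045},{"z":-0.052},{"z":-0.056},{"z":-0.06},{"z":-0.062},{"z":-0.064},{"z":-0.066}]'
```

```text
252 199 [ 0.4738 -0.0954  0.0852]
252 207 [ 0.4674 -0.0952  0.086 ]
252 216 [ 0.4596 -0.0948  0.0858]
228 207 [ 0.468  -0.0759  0.0855]
278 207 [ 0.4661 -0.116   0.085 ]
145 70 [ 0.5723 -0.0237  0.0849]
362 70 [ 0.5656 -0.1776  0.0847]
293 160 [ 0.5036 -0.1283  0.0849]
250 143 [ 0.5179 -0.0958  0.0847]
210 143 [ 0.5192 -0.0656  0.0848]invalid input at $[0]: expected keys x, y, z, spin
```

```bash
python3 -m creep '[{"x":0,"y":0,"z":-0.03,"spin":0},{"x":0,"y":0,"z":-0.045,"spin":0},{"x":0,"y":0,"z":-0.054,"spin":0},{"x":0,"y":0,"z":-0.058,"spin":0},{"x":0,"y":0,"z":-0.061,"spin":0},{"x":0,"y":0,"z":-0.063,"spin":0},{"x":0,"y":0,"z":-0.064,"spin":0},{"x":0,"y":0,"z":-0.064,"spin":0}]'
```

```text
time: 2.65
ee_pos: [0.4656, -0.0975, 0.1053]
eef_rot: [-0.691, 0.723, -0.001, -0.0]
ft_force: [-8.0, 0.7, 19.5]
width: 0.0005
```

```bash
python3 -m creep '[{"x":0,"y":0,"z":0.02,"spin":0},{"x":-0.03,"y":0,"z":0.06,"spin":0},{"x":-0.07,"y":0,"z":0.11,"spin":0},{"x":-0.07,"y":0,"z":0.15,"spin":0},{"x":-0.07,"y":0,"z":0.15,"spin":0},{"x":-0.07,"y":0,"z":0.15,"spin":0},{"x":-0.07,"y":0,"z":0.15,"spin":0},{"x":-0.07,"y":0,"z":0.15,"spin":0},{"x":-0.07,"y":0,"z":0.15,"spin":0},{"x":-0.07,"y":0,"z":0.15,"spin":0},{"x":-0.07,"y":0,"z":0.15,"spin":0},{"x":-0.07,"y":0,"z":0.15,"spin":0}]'
python3 -m creep '[{"x":0,"y":0,"z":0,"spin":0},{"x":0,"y":0,"z":0,"spin":0},{"x":0,"y":0,"z":0,"spin":0},{"x":0,"y":0,"z":0,"spin":0},{"x":0,"y":0,"z":0,"spin":0},{"x":0,"y":0,"z":0,"spin":0},{"x":0,"y":0,"z":0,"spin":0},{"x":0,"y":0,"z":0,"spin":0}]'
python3 - <<'E'
from h import *
c=snap('wrist','w2'); s=r.read_state();print(s['ee_pos'],s['ft_force'])
E
```

```text
time: 4.15
ee_pos: [0.3952, -0.0972, 0.2536]
eef_rot: [-0.691, 0.723, -0.0, -0.0]
ft_force: [0.0, -0.4, 0.4]
width: 0.0003
time: 5.15
ee_pos: [0.3952, -0.0972, 0.2536]
eef_rot: [-0.691, 0.723, -0.0, -0.0]
ft_force: [-0.9, 0.6, 0.4]
width: 0.0009
[ 0.3951639  -0.09720968  0.2535778 ] [-0.58442072  0.20022416 -0.2376323 ]
```

View pics/w2.png

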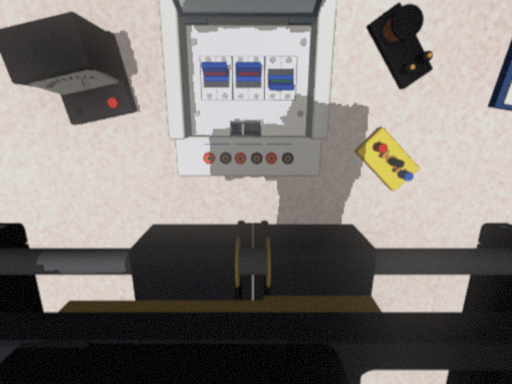

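The cover is open past upright, at the top of the picture. The tripped toggle is the right one (~282,82), with the other two on at ~(215,70) and (248,70).

Run:
```python
from h import *
c=dict(np.load('pics/w2.npz'))
for v in range(66,100,2):print(v,[tuple(w(c,u,v,0).round(4)) for u in(215,248,282)])
z=c['z_map'];print([ (u,w(c,u,86,0).round(3)) for u in range(262,304,4)])
```

```text
66 [(np.float64(0.5218), np.float64(-0.063), np.float64(0.0682)), (np.float64(0.52), np.float64(-0.0976), np.float64(0.0699)), (np.float64(0.5217), np.float64(-0.1353), np.float64(0.0483))]
68 [(np.float64(0.5201), np.float64(-0.0627), np.float64(0.067)), (np.float64(0.5186), np.float64(-0.0975), np.float64(0.0662)), (np.float64(0.5196), np.float64(-0.1352), np.float64(0.0488))]
70 [(np.float64(0.5188), np.float64(-0.0621), np.float64(0.0628)), (np.float64(0.5171), np.float64(-0.0974), np.float64(0.0632)), (np.float64(0.5174), np.float64(-0.1351), np.float64(0.0495))]
72 [(np.float64(0.5171), np.float64(-0.0617), np.float64(0.061)), (np.float64(0.5157), np.float64(-0.0972), np.float64(0.0593)), (np.float64(0.5152), np.float64(-0.1349), np.float64(0.0509))]
74 [(np.float64(0.5155), np.float64(-0.0612), np.float64(0.0579)), (np.float64(0.5138), np.float64(-0.0971), np.float64(0.0588)), (np.float64(0.5134), np.float64(-0.1351), np.float64(0.0488))]
76 [(np.float64(0.5138), np.float64(-0.0608), np.float64(0.0557)), (np.float64(0.5123), np.float64(-0.097), np.float64(0.0546)), (np.float64
[... 1901 characters left out ...]
22)), (np.float64(0.49), np.float64(-0.1346), np.float64(0.0498))]
98 [(np.float64(0.4914), np.float64(-0.0581), np.float64(0.0488)), (np.float64(0.4895), np.float64(-0.0958), np.float64(0.0508)), (np.float64(0.4878), np.float64(-0.1345), np.float64(0.0502))]
[(262, array([ 0.502, -0.112,  0.048])), (266, array([ 0.502, -0.117,  0.05 ])), (270, array([ 0.5  , -0.12 ,  0.067])), (274, array([ 0.499, -0.124,  0.067])), (278, array([ 0.499, -0.128,  0.07 ])), (282, array([ 0.499, -0.133,  0.068])), (286, array([ 0.499, -0.137,  0.068])), (290, array([ 0.499, -0.141,  0.068])), (294, array([ 0.498, -0.146,  0.067])), (298, array([ 0.5  , -0.153,  0.048])), (302, array([ 0.5  , -0.158,  0.048]))]
```

```bash
python3 -m creep '[{"x":0.04,"y":-0.03,"z":-0.03,"spin":0},{"x":0.08,"y":-0.037,"z":-0.06,"spin":0},{"x":0.081,"y":-0.037,"z":-0.10,"spin":0},{"x":0.081,"y":-0.037,"z":-0.13,"spin":0},{"x":0.081,"y":-0.037,"z":-0.15,"spin":0},{"x":0.081,"y":-0.037,"z":-0.165,"spin":0},{"x":0.081,"y":-0.037,"z":-0.17,"spin":0},{"x":0.081,"y":-0.037,"z":-0.17,"spin":0}]'
```

```text
time: 6.2
ee_pos: [0.4764, -0.1342, 0.0839]
eef_rot: [-0.691, 0.723, -0.0, 0.0]
ft_force: [0.1, 0.6, 0.9]
width: 0.0005
```

```bash
python3 -m creep '[{"x":0.006,"y":0,"z":0,"spin":0},{"x":0.011,"y":0,"z":0,"spin":0},{"x":0.015,"y":0,"z":0,"spin":0},{"x":0.019,"y":0,"z":0,"spin":0},{"x":0.023,"y":0,"z":0,"spin":0},{"x":0.026,"y":0,"z":0,"spin":0},{"x":0.028,"y":0,"z":0,"spin":0},{"x":0.028,"y":0,"z":0,"spin":0}]'
python3 -m creep '[{"x":-0.01,"y":0,"z":0,"spin":0},{"x":-0.025,"y":0,"z":0.01,"spin":0},{"x":-0.03,"y":0,"z":0.05,"spin":0},{"x":-0.06,"y":0.01,"z":0.10,"spin":0},{"x":-0.09,"y":0.03,"z":0.15,"spin":0},{"x":-0.109,"y":0.037,"z":0.17,"spin":0},{"x":-0.109,"y":0.037,"z":0.17,"spin":0}]'
python3 - <<'E'
from h import *
c=snap('wrist','w3'); s=r.read_state();print(s['ee_pos'],s['ft_force'])
for u,v in((215,67),(248,67),(281,67),(282,70),(282,86)):print(u,v,w(c,u,v,0).round(4))
c=snap('scene','s3');cv2.imwrite('pics/s3c.png',cv2.resize(c['pixels'][60:280,90:350],None,fx=2.5,fy=2.5))
E
```

```text
time: 7.2
ee_pos: [0.5018, -0.1346, 0.0832]
eef_rot: [-0.691, 0.723, 0.002, -0.002]
ft_force: [-15.2, -1.0, 11.9]
width: -0.0
time: 8.07
ee_pos: [0.3957, -0.097, 0.2553]
eef_rot: [-0.691, 0.723, -0.003, 0.001]
ft_force: [0.5, 0.3, -1.0]
width: 0.0002
[ 0.39573581 -0.09730018  0.2539946 ] [-0.46182181 -0.08216178  0.00907389]
215 67 [ 0.5225 -0.063   0.069 ]
248 67 [ 0.5211 -0.0978  0.0682]
281 67 [ 0.5194 -0.1326  0.0688]
282 70 [ 0.5169 -0.1339  0.0656]
282 86 [ 0.5025 -0.1353  0.0494]
```

View pics/w3.png

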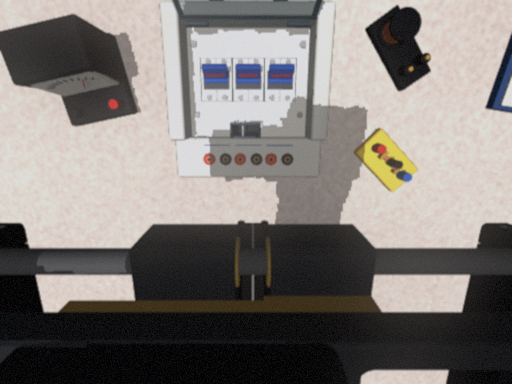

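View pics/s3c.png

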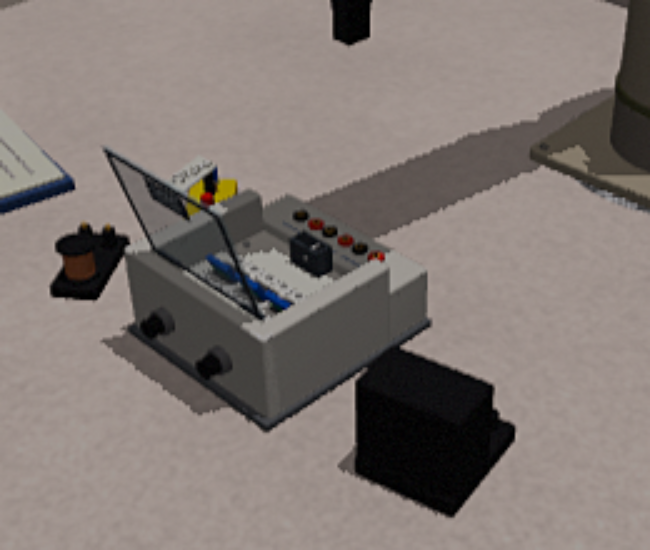

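All three toggles are on: tips at x ≈ 0.52, z ≈ 0.068, and the three look alike in both pictures. The cover still stands open. Next I go over and behind it.

```bash
python3 -m creep '[{"x":0,"y":0,"z":0.035,"spin":0},{"x":0.04,"y":0,"z":0.045,"spin":0},{"x":0.08,"y":-0.002,"z":0.045,"spin":0},{"x":0.12,"y":-0.003,"z":0.045,"spin":0},{"x":0.16,"y":-0.004,"z":0.045,"spin":0},{"x":0.20,"y":-0.005,"z":0.045,"spin":0},{"x":0.24,"y":-0.006,"z":0.045,"spin":0},{"x":0.26,"y":-0.007,"z":0.045,"spin":0},{"x":0.26,"y":-0.007,"z":0.01,"spin":0},{"x":0.26,"y":-0.007,"z":-0.03,"spin":0},{"x":0.26,"y":-0.007,"z":-0.065,"spin":0},{"x":0.26,"y":-0.007,"z":-0.065,"spin":0}]'
python3 - <<'E'
from h import *
c=snap('scene','s4');cv2.imwrite('pics/s4c.png',cv2.resize(c['pixels'][60:280,90:350],None,fx=2.5,fy=2.5));print(r.read_state()['ee_pos'])
E
```

```text
time: 9.68
ee_pos: [0.6536, -0.1042, 0.1836]
eef_rot: [-0.691, 0.723, 0.003, -0.002]
ft_force: [-0.6, -1.2, 0.3]
width: 0.0002
[ 0.65480932 -0.10413485  0.18647791]
```

View pics/s4c.png

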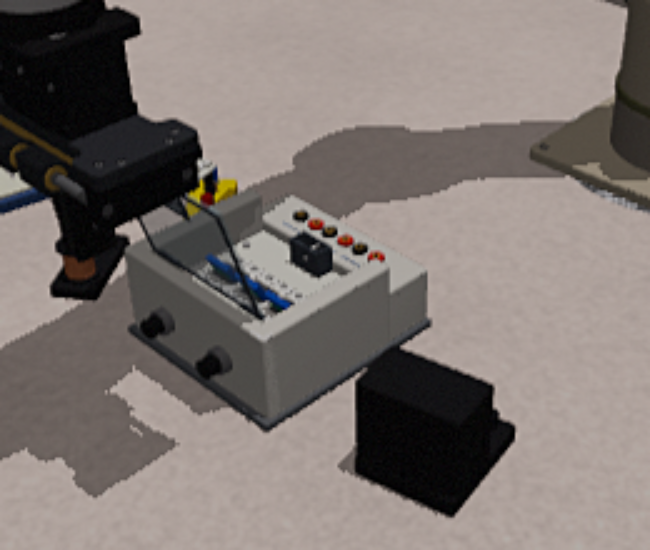

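The fingers are behind the open cover, with the body above its top edge. Now I swing it shut along the arc.

```bash
python3 -m creep '[{"x":-0.03,"y":0.001,"z":0,"spin":0},{"x":-0.06,"y":0.003,"z":0.004,"spin":0},{"x":-0.087,"y":0.004,"z":0.008,"spin":0},{"x":-0.11,"y":0.005,"z":0.008,"spin":0},{"x":-0.122,"y":0.006,"z":0.005,"spin":0},{"x":-0.134,"y":0.006,"z":0.001,"spin":0},{"x":-0.145,"y":0.006,"z":-0.005,"spin":0},{"x":-0.156,"y":0.007,"z":-0.012,"spin":0},{"x":-0.165,"y":0.007,"z":-0.021,"spin":0},{"x":-0.173,"y":0.008,"z":-0.031,"spin":0},{"x":-0.18,"y":0.008,"z":-0.042,"spin":0},{"x":-0.185,"y":0.008,"z":-0.054,"spin":0}]'
python3 - <<'E'
from h import *
c=snap('scene','s5');cv2.imwrite('pics/s5c.png',cv2.resize(c['pixels'][60:280,90:350],None,fx=2.5,fy=2.5));s=r.read_state();print(s['ee_pos'],s['ft_force'])
E
```

```text
time: 11.22
ee_pos: [0.4698, -0.0961, 0.1338]
eef_rot: [-0.691, 0.723, -0.0, -0.0]
ft_force: [2.3, 0.5, 2.0]
width: 0.0009
[ 0.46843992 -0.09611389  0.1321982 ] [-0.50106339 -0.46008364 -0.74597356]
```

View pics/s5c.png

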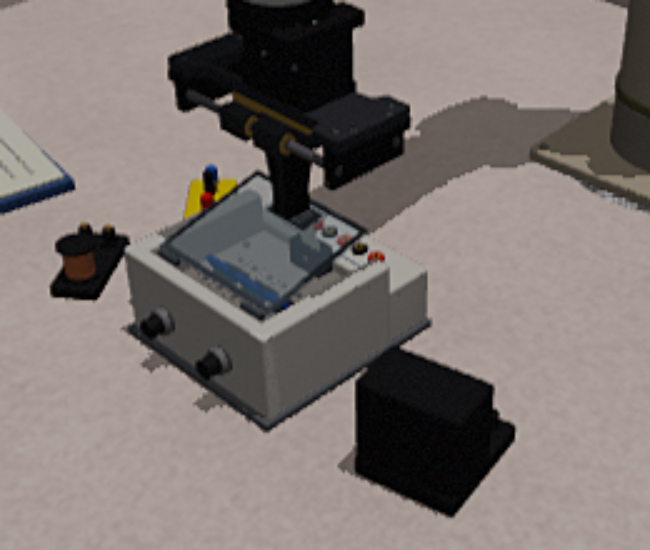

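The fingers are on the pad, with the cover about 15° open and following. Now press to the stop, then release straight up.

```bash
python3 -m creep '[{"x":-0.003,"y":0,"z":-0.009,"spin":0},{"x":-0.005,"y":0,"z":-0.017,"spin":0},{"x":-0.005,"y":0,"z":-0.023,"spin":0},{"x":-0.005,"y":0,"z":-0.027,"spin":0},{"x":-0.005,"y":0,"z":-0.03,"spin":0},{"x":-0.005,"y":0,"z":-0.0315,"spin":0},{"x":-0.005,"y":0,"z":-0.0315,"spin":0},{"x":-0.005,"y":0,"z":-0.0315,"spin":0}]'
```

```text
time: 12.28
ee_pos: [0.4651, -0.0962, 0.1051]
eef_rot: [-0.691, 0.723, -0.0, -0.001]
ft_force: [-13.4, 2.1, 31.3]
width: 0.0002
```

```bash
python3 -m creep '[{"x":0,"y":0,"z":0.005,"spin":0},{"x":0,"y":0,"z":0.02,"spin":0},{"x":0,"y":0,"z":0.06,"spin":0},{"x":-0.03,"y":0,"z":0.10,"spin":0},{"x":-0.07,"y":0,"z":0.15,"spin":0},{"x":-0.07,"y":0,"z":0.15,"spin":0},{"x":-0.07,"y":0,"z":0.15,"spin":0},{"x":-0.07,"y":0,"z":0.15,"spin":0},{"x":-0.07,"y":0,"z":0.15,"spin":0},{"x":-0.07,"y":0,"z":0.15,"spin":0},{"x":-0.07,"y":0,"z":0.15,"spin":0},{"x":-0.07,"y":0,"z":0.15,"spin":0}]'
python3 - <<'E'
from h import *
c=snap('wrist','w6');s=r.read_state();print(s['ee_pos'],s['ft_force'])
for u,v in((253,125),(253,130),(200,100),(300,100),(253,40)):print(u,v,w(c,u,v).round(4))
E
```

```text
time: 13.78
ee_pos: [0.3952, -0.0962, 0.253]
eef_rot: [-0.691, 0.723, 0.0, -0.0]
ft_force: [0.1, 0.1, -0.4]
width: 0.0002
[ 0.39517851 -0.09619048  0.25303005] [ 0.35434965  0.62840667 -0.32580781]
253 125 [ 0.4604 -0.0991  0.0857]
253 130 [ 0.4553 -0.0989  0.0861]
200 100 [ 0.4876 -0.0462  0.0854]
300 100 [ 0.483  -0.1481  0.0855]
253 40 [ 0.5404 -0.1027  0.0854]
```

View pics/w6.png

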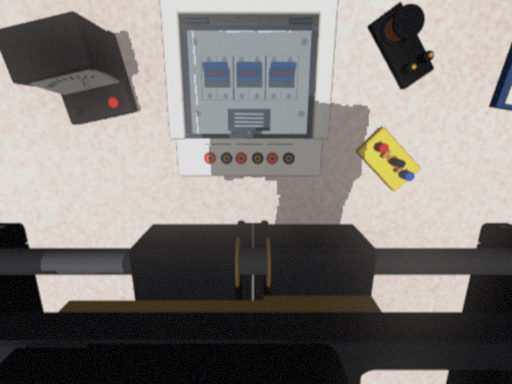

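The cover is level and latched (about 85.5 mm at front and rear), the three toggles are on, and the apparatus hasn't moved. I'm handing in.

```bash
python3 -c "
from bench import r
print(r.close_job())"
```

```text
the job is handed in; nothing more can be done
None
```

The tripped breaker (the right-hand one of the three) is back on and the cover is latched shut again. I handed the job in at about 14 s of the 54 s allowed; no verdict was reported.

I pressed the pad to pop the cover, pushed the toggle over with closed fingertips, then swung the cover down from behind and pressed its front to the stop.

- **Cover:** about 1 s after I let go, its outer face measured 85–86 mm above the table from front to rear, so it is level and staying shut by itself.
- **Toggles:** measured before closing, all three tips were in the on position (x ≈ 0.52 m, z ≈ 0.068 m). The last picture through the cover shows them alike.
- **Loose apparatus:** the meter, coil and switch block are at the same pixels in the wrist pictures before and after closing. I did not measure their positions.
- **Forces:** the largest reading was about 34 N, during the final press. The arm was clear and reading about zero at hand-in.

No check failed or disagreed.

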